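# Unclip the painted tumbler and invert it on the drying peg

### The arm

A 7-joint arm with a two-finger parallel gripper is mounted at the origin on the work surface. World frame = base frame: x ahead of the robot, y to its left, z up, the work surface at z = 0. Lengths are in m, angles in rad, forces in N, time in s.
With the tool pointing down it reaches from about 0.4 to 0.9 m from the base axis. Payload 5.6 kg.
Tool frame: the origin (TCP) lies between the finger pads; the fingertips stand 22 mm ahead of it and the grasp point (between the pads) lies 3 mm ahead of it; z points along the fingers, y is the line along which they close (so a half turn about z gives the same grasp; the last joint's range is limited). The gripper opens to 92 mm and grips with 3 to 60 N. Pads are 20 mm wide; open, the fingers measure 128 mm over their backs; the gripper's body (75 mm by 189 mm) begins 69 mm behind the grasp point.
Start: joints at [1.176, 0.468, -0.012, 1.603, 0.006, 1.071, -0.056], TCP at [0.224, -0.61, 0.237] pointing down, gripper open.
Joint ranges: [-2.53, 2.53], [-0.31, 2.02], [-1.57, 1.55], [0.28, 2.44], [-1.29, 4.43], [0.15, 1.84], [-2.92, 2.92]. Speed limits (rad/s): [2.57, 2.57, 3.14, 3.14, 3.14, 3.14, 3.14].

### API

Orientations are given as a rotation vector (axis times angle).
In Python, from bench import ctrl gives the robot as it stands.
- The arm moves only by the shell command python3 -m inch 'ROWS'. ROWS is text: rows parted by semicolons, each of 7 numbers parted by spaces: the gripper's target within -1 to 1 (shut at 1, half-way at 0, fully open at -1), then the shift along the world's x, y, z normalised to -1 to 1, where 1 is 60 mm, then the turn, a rotation vector about the world's x, y, z normalised to -1 to 1, where 1 is 6 degrees. In form: claw x y z wx wy wz; .... A call has 1 to 20 rows; each row shifts and turns the commanded pose from where the row before left it; what a row does not reach is not made up. A row lasts 1/8 s, in which the tool goes at most 62.5 mm and 10.7 degrees, less where a joint would pass 70% of its speed; a pose out of reach is approached as far as the arm can. A call with a number of a shift or a turn outside -1 to 1 is refused whole. A call with a gripper value outside its range is refused whole. The fingers move at their own pace and stop on an object; the grip force is fixed at half the most. Time passes only in rows, so rows that do not move let the fingers close. It gives the time, the measured TCP pose, the force, the opening and the grip force at its end, in the units of the state.
- ctrl.observe(): the state, without advancing time (a new reading comes with each control period).
- ctrl.grab_frame(name): name is "scene" or "top" or "wrist"; returns a dict with "pixels" (480x640x3 uint8, red, green, blue), "range_z" (480x640 float32, m along the optical axis (not along the pixel's ray), 0 where there is no reading), "K" (3x3 intrinsics, pixels), "R" (3x3) and "t" (3): a world point X has camera coordinates R X + t; the wrist camera has in their place "mount" (4x4, takes a point from camera to tool coordinates, whose origin is the TCP and whose axes are the flange's). Camera axes: x right, y down, z forward; pixel columns grow to the right and rows downward; lengths in m; the calibration is good to about 2 mm. The wrist camera is an equidistant fisheye: a pixel r from the principal point sees the ray r / f radians off the axis. A picture is of the moment at which its call begins: read the wrist's pose just before it.
- ctrl.close_job(): hands the job in; it is judged then, once.
Trained networks look in the newest picture that a camera, given by its name, has taken for a name from the list of things; names that differ only in an ending like _2 or _b are one class to them, and where a whole thing is asked for, a point or a joint stands for the part that bears it (a point fixed in the world has none). Each returns a list of dicts, best first, with "score" (0 to 1); they miss things now and then, are a little off and sometimes report something else, mostly with a low value. They report only what shows in the picture. A call takes as long as a camera call. They do not tell look-alikes from the thing itself.
- ctrl.silhouettes(camera, target): "region" (480x640 bool, what is visible of it) and "extent" ([centre column, centre row, width, height] in pixels, round what is visible of it).
- ctrl.place_of(camera, target): "pixel" ([column, row] in pixels: a listed point, or the origin of a listed thing).
The state is a dict: "time": time; "joint_pos": joint angles; "dq": joint speeds; "effort": joint torques, N m; "ee_pos": TCP position; "tool_rot": TCP orientation; "ft_force": force on the tool from outside, world axes, zero at the start; "wrist_torque": the same for the moment, N m; "opening": opening from 0.0 (shut) to 1.0 (fully open); "finger_force": force on a finger pad.
Only numpy, scipy, OpenCV 4.12 (cv2) and the standard library are available. Lean on these libraries where they do the work, as an engineer would, in place of code of your own. Each camera call takes 0.05 s, during which the arm holds its last target. There are 200 camera calls.

### The job

Roll the blue-and-white tumbler sideways out of its clip, over the sprung steel roller that gives way, rather than forcing it up against the red hook or drawing it out lengthwise. Then turn it mouth down and lower it gently, without dropping it, over the free drying peg until its rim sits flat on the peg's grey base, and let go. Leave the green tumbler on its peg, the jar, the lid and the brush pot where they are.

Things in the scene. Friction and masses are not known exactly. Their poses are not given: they have to be found in the camera images.
- tumbler_center (a point): Centre (on the axis, half-way along) of the hollow tumbler: a plain cylinder, outside diameter 56 mm, length 130 mm, wall 4 mm, base 6 mm, about 0.2 kg; blue for 52 mm next to the closed base, then white. z axis runs from base to open mouth. It starts lying in the clip, base high, mouth low, axis 30 degrees from level; fingers have room on both sides up to 85 mm from the base.
- tumbler_mouth (a point): Centre of the tumbler's open mouth, in the plane of the rim, 65 mm from tumbler_center; same axes.
- cradle: Fixed wooden cradle, origin on the table under it, z up. Flat deck sloping 30 degrees down to the cradle's +x (82 to 23 mm high), y from -45 to +95 mm, a 6 mm cork stop at the low end. The clip is at the low end, hook at -y, roller at +y. The tumbler starts at about y = 0 and rolls level towards the cradle's +y; after 45 mm it is clear of hook and roller and can be lifted straight up.
- hook_jaw: Fixed red hook of the clip, 20 mm long, 9 to 29 mm from the tumbler's rim: a wall 3 mm beside the tumbler on the cradle's -y side, with a lip 4 mm above it reaching to y = +4 mm, so that it cannot be lifted straight out. Origin and axes are the cradle's.
- spring_jaw (a joint): Travel in m of the sprung steel roller of the clip (diameter 18 mm, 20 mm long, parallel to the tumbler, axis 28 mm to the cradle's +y of it). 0 = standing 12 mm out of the deck, about 0.012 = pressed flush. It sinks into the deck under 1 N (2.7 N when flush) as the tumbler rolls over it, then springs back.
- peg_free_seat (a point): The free drying peg: centre of the top face of its round grey base (diameter 100 mm, 20 mm high, fixed), where the rim comes to rest. The upright wooden peg standing on it is 36 mm in diameter and 75 mm high above this point, the last 10 mm tapering to 18 mm. z up.
- peg_used_seat (a point): Same point of the identical second peg, on which the green tumbler stands. The two pegs may change places.
- green_tumbler: Green tumbler, diameter 60 mm, length 90 mm, standing mouth down over the second peg; to be left alone. Origin at the centre of its base, which is its top here; its z axis points down.
- glaze_jar: Closed glaze jar with orange cap, diameter 66 mm, height 90 mm, loose; leave alone. Origin at the centre of its underside.
- jar_lid: Green disc lid lying flat, diameter 72 mm, 12 mm high, loose; leave alone. Origin at the centre of its underside.
- brush_pot: White pot with brushes, diameter 72 mm, 215 mm high with the brushes, loose; leave alone. Origin at the centre of its underside.
Things that resemble listed ones, but are neither listed nor needed, are in the scene too. What is shaped like the part that bears peg_free_seat but purple or yellow is not meant. Leave any black or purple look-alike of the part that bears tumbler_center alone.

How it is judged:
On the way, in this order (a step that is already met when the one before it is completed fails the run):
1. the tumbler is rolled sideways over the sprung roller, pressing it down by at least 5 mm (value of joint spring_jaw above 0.005 m and y of tumbler_center in the frame of cradle above 0.015 m).
2. the tumbler is mouth down (within 14 degrees) above the free peg's tip, within 40 mm of its axis (angle between tumbler_mouth's own z axis and vertical above 2.9 rad and height (world z) of tumbler_mouth above 0.095 m and horizontal distance between tumbler_mouth and peg_free_seat below 0.04 m).
At the end, for the whole second after the job is handed in: The blue-and-white tumbler stands mouth down over the free peg, upright within 3.5 degrees, its rim on the grey base within 4 mm and centred within 9 mm, released; the green tumbler, jar, lid and brush pot are within 20 mm of where they started (angle between tumbler_mouth's own z axis and vertical above 3.08 rad and horizontal distance between tumbler_mouth and peg_free_seat below 0.009 m and z of tumbler_mouth in the frame of peg_free_seat between -0.003 and 0.004 m and distance of each of green_tumbler, glaze_jar, jar_lid, brush_pot from where it was at the start of the episode below 0.02 m); the robot touches nothing.
It fails at once if the red hook is pushed with more than 20 N (contact force between hook_jaw and anything else above 20 N).
It fails at once if the tumbler drops or is slammed onto the peg: faster than 0.35 m/s with its mouth below the top of the free peg (horizontal distance between tumbler_mouth and peg_free_seat below 0.03 m and height (world z) of tumbler_mouth below 0.095 m and z of tumbler_center in the frame of tumbler_mouth below 0 m and angle between tumbler_mouth's own z axis and vertical above 2.6 rad and linear speed of tumbler above 0.35 m/s).
It fails at once if a bystander is pushed more than 30 mm or the green tumbler is lifted off (distance of any of green_tumbler, glaze_jar, jar_lid, brush_pot from where it was at the start of the episode above 0.03 m).
It also fails if it takes over 48 s, if anything falls off the work surface, if the arm or the gripper's body presses on something with over 40 N, if the wrist force passes 120 N, or if a joint passes its speed limit or range.

## Working session

There is one attempt and no reset: what is moved stays moved. The work goes in short steps, Python scripts to look and compute and a shell command to move; the robot and the scene stay as the last step left them, time stands still between calls to the robot, and variables do not carry over. Pictures are saved under pics/ and viewed, at most 10 in all, crops included, and the job is handed in when it is done.

```bash
ls; mkdir -p pics; cat > h.py <<'E'
import numpy as np, cv2
from bench import ctrl
from scipy.spatial.transform import Rotation as Rn
def cloud(f):
    K=f["K"];z=f["range_z"];v,u=np.mgrid[0:480,0:640]
    P=np.stack([(u-K[0,2])/K[0,0]*z,(v-K[1,2])/K[1,1]*z,z],-1)
    W=(P-f["t"])@f["R"]
    W[z==0]=np.nan
    return W
def save(f,n): cv2.imwrite("pics/"+n+".png",f["pixels"][:,:,::-1])
E
python3 - <<'E'
from h import *
for c in ("scene","top"):
    f=ctrl.grab_frame(c); save(f,c+"0"); W=cloud(f); np.savez("/tmp/"+c,W=W,px=f["pixels"])
    print(c,-f["R"].T@f["t"])
    for n in ("tumbler_center","cradle","hook_jaw","spring_jaw","peg_free_seat","peg_used_seat","green_tumbler","glaze_jar","jar_lid","brush_pot"):
        for s in ctrl.silhouettes(c,n)[:3]:
            r=s["region"]; print(n,round(s["score"],2),np.round(s["extent"]),np.round(np.nanmedian(W[r],0),3))
        for s in ctrl.place_of(c,n)[:3]: print("   pt",np.round(s["pixel"]),round(s["score"],2))
print(ctrl.observe())
E
```

```text
pics
scene [1.19608726 0.60531529 0.88482399]
tumbler_center 0.85 [175. 261.  58.  23.] [ 0.786 -0.252  0.045]
tumbler_center 0.81 [249. 206.  47.  37.] [ 0.547 -0.218  0.1  ]
tumbler_center 0.72 [311. 178.  40.  30.] [ 0.267 -0.237  0.044]
   pt [250. 207.] 0.96
   pt [311. 178.] 0.88
   pt [266. 334.] 0.29
cradle 0.73 [255. 228.  81.  60.] [ 0.565 -0.18   0.013]
   pt [253. 229.] 0.62
hook_jaw 0.53 [230. 204.  10.  10.] [ 0.571 -0.282  0.094]
   pt [428. 315.] 0.17Traceback (most recent call last):
  File "<stdin>", line 8, in <module>
ValueError: it knows: brush_pot, cradle, glaze_jar, green_tumbler, hook_jaw, jar_lid, peg_free_seat, peg_used_seat, tumbler_center, tumbler_mouth
```

```bash
python3 - <<'E'
from h import *
for c in ("scene","top"):
    f=ctrl.grab_frame(c); save(f,c+"0"); W=cloud(f); np.savez("/tmp/"+c,W=W,px=f["pixels"])
    print(c,-f["R"].T@f["t"])
    for n in ("tumbler_center","tumbler_mouth","cradle","hook_jaw","peg_free_seat","peg_used_seat","green_tumbler","glaze_jar","jar_lid","brush_pot"):
        try:
          for s in ctrl.silhouettes(c,n)[:3]:
            r=s["region"]; print(n,round(s["score"],2),np.round(s["extent"]),np.round(np.nanmedian(W[r],0),3))
        except ValueError as e: print(n,e)
        for s in ctrl.place_of(c,n)[:3]: print("   pt",np.round(s["pixel"]),round(s["score"],2))
print(ctrl.observe())
E
```

```text
scene [1.19608726 0.60531529 0.88482399]
tumbler_center 0.98 [174. 261.  57.  23.] [ 0.786 -0.251  0.046]
tumbler_center 0.76 [250. 208.  48.  36.] [ 0.55  -0.219  0.099]
tumbler_center 0.72 [311. 177.  38.  32.] [ 0.267 -0.235  0.044]
   pt [309. 177.] 0.96
   pt [249. 208.] 0.94
   pt [176. 262.] 0.63
tumbler_mouth 0.97 [173. 260.  57.  18.] [ 0.787 -0.25   0.045]
tumbler_mouth 0.9 [312. 176.  34.  30.] [ 0.267 -0.241  0.044]
tumbler_mouth 0.73 [246. 208.  47.  32.] [ 0.55  -0.22   0.098]
   pt [197. 264.] 0.82
   pt [298. 168.] 0.78
   pt [230. 220.] 0.68
cradle 0.72 [257. 226.  84.  60.] [ 0.564 -0.179  0.013]
   pt [254. 228.] 0.9
   pt [265. 333.] 0.55
hook_jaw 0.45 [228. 202.  13.   9.] [ 0.572 -0.282  0.094]
hook_jaw 0.37 [262. 323.  30.  45.] [0.792 0.087 0.067]
   pt [254. 230.] 0.68
peg_free_seat 0.86 [299. 278.  41.  46.] [0.625 0.032 0.021]
peg_free_seat 0.85 [356. 295.  41.  44.] [0.581 0.174 0.021]
peg_free_seat 0.62 [384. 341.  46.  50.] [0.644 0.303 0.021]
   pt [296. 278.] 0.94
   pt [356. 297.] 0.8
   pt [383. 342.] 0.58
peg_used_seat 0.64 [429. 318.  40.  37.] [0.
[... 1916 characters left out ...]
57
{'time': 2.5, 'joint_pos': array([ 1.17602385,  0.46750328, -0.01159886,  1.60271932,  0.00600735,
        1.07139921, -0.05635582]), 'dq': array([-0.00088762,  0.00035608,  0.00069892,  0.00149408, -0.00055951,
       -0.00031573,  0.00099276]), 'effort': array([-1.41415503e-04, -5.20406735e+01, -1.24802400e-02, -2.44050622e+01,
       -5.66878694e-02,  1.13391268e-02,  2.75135460e-05]), 'ee_pos': array([ 0.22392109, -0.61020842,  0.23658222]), 'tool_rot': array([ 3.09314223e+00,  5.49522852e-01, -6.93809045e-05]), 'ft_force': array([-0.74633899,  0.1025123 ,  0.75212242]), 'wrist_torque': array([-0.0568522 ,  0.01859348, -0.01070593]), 'finger_force': 0.0, 'opening': 0.9992282461369209}
```

View pics/scene0.png

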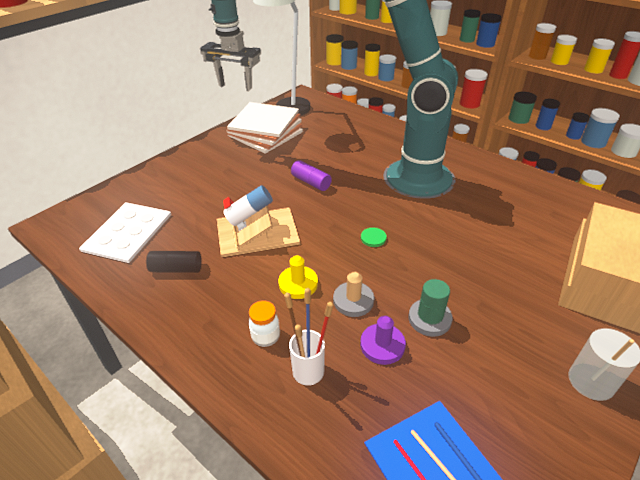

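View pics/top0.png

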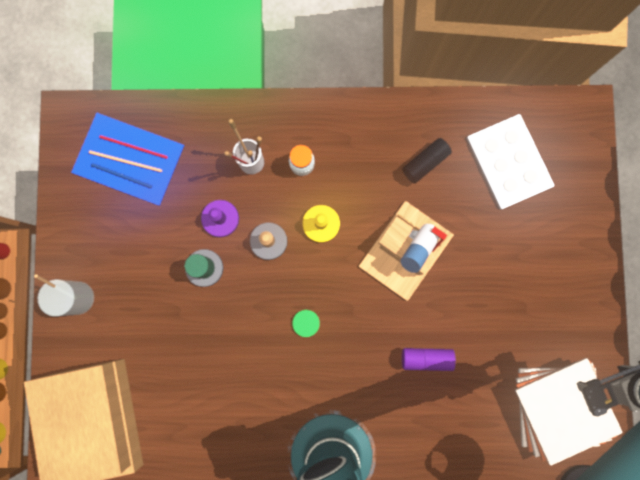

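The scene view shows the blue/white tumbler in the clip at about (248,206), with the red hook at (228,203), and the free grey peg at (355,297). In the top view the tumbler runs from its blue base at (414,260) to its mouth at (434,233), and the free peg is at (268,240). Yellow and purple pegs stand nearby as decoys. Next I'll fit the tumbler axis, the peg and the cradle.

```bash
cat > fit.py <<'E'
from h import *
from scipy.optimize import least_squares
def cyl(P):
    def res(p):
        a=np.array([np.cos(p[3])*np.cos(p[4]),np.sin(p[3])*np.cos(p[4]),-np.sin(p[4])])
        d=P-np.array([p[0],p[1],p[2]]); s=d@a
        return np.linalg.norm(d-np.outer(s,a),axis=1)-.028
    def full(p):
        a=np.array([np.cos(p[3])*np.cos(p[4]),np.sin(p[3])*np.cos(p[4]),-np.sin(p[4])])
        return np.r_[res(p)/.001,((p[:3]-c0)@a)*1e3]
    c0=np.median(P,0)-[0,0,.02]
    r=least_squares(full,[*c0,-.6,.52],loss="soft_l1"); p=r.x
    a=np.array([np.cos(p[3])*np.cos(p[4]),np.sin(p[3])*np.cos(p[4]),-np.sin(p[4])])
    return p,a,np.abs(res(p))
E
python3 - <<'E'
from fit import *
for c in ("scene","top"):
    d=np.load(f"/tmp/{c}.npz"); W=d["W"]; px=d["px"]; hsv=cv2.cvtColor(px,cv2.COLOR_RGB2HSV).astype(int)
    box=(abs(W-[.545,-.228,.09])<[.09,.09,.075]).all(-1)
    blue=box&(hsv[...,0]>95)&(hsv[...,0]<125)&(hsv[...,1]>90)
    white=box&(hsv[...,1]<60)&(hsv[...,2]>120)
    P=W[blue|white]
    for it in range(3):
        p,a,r=cyl(P); P=P[r<.004]
    B=W[blue];C=W[white]
    sb=(B-p[:3])@a; sw=(C-p[:3])@a
    print(c,len(P),np.round(p,4),"a",np.round(a,3),"res",np.median(r),"s blue",np.percentile(sb,[1,5,50,95,99]).round(4),"white",np.percentile(sw,[1,5,50,95,99]).round(4))
    # boundary at sb95..sw5
    b=(np.percentile(sb,97)+np.percentile(sw,3))/2
    print(" base pt",np.round(p[:3]+a*(b-.052),4)," center",np.round(p[:3]+a*(b+.013),4))
    # pegs: ring of grey base
    for n,g in (("free",(.57,.163)),("used",(.50,.335))):
        m=(abs(W[...,2]-.02)<.006)&(np.hypot(W[...,0]-g[0],W[...,1]-g[1])<.08)
        m2=(W[...,2]>.035)&(W[...,2]<.12)&(np.hypot(W[...,0]-g[0],W[...,1]-g[1])<.06)
        Q=W[m][:,:2]; (cx,cy),rr=cv2.minEnclosingCircle(Q.astype(np.float32))
        T=W[(W[...,2]>.088)&(W[...,2]<.13)&m2]
        rs=least_squares(lambda q:np.minimum(0,.05-np.hypot(*(Q-q).T))*1e3,[cx,cy]).x
        print(n,len(Q),(round(cx,4),round(cy,4)),round(rr,4),"top",np.median(T,0).round(4) if len(T) else 0,"zmed",np.median(W[m][:,2]).round(4))
E
```

```text
scene 671 [ 0.5507 -0.2429  0.076  -0.638   0.5165] a [ 0.699 -0.518 -0.494] res 0.0012169491797346943 s blue [-0.0837 -0.0822 -0.0605 -0.0378 -0.0361] white [-0.0578 -0.033   0.0068  0.0396  0.0426]
 base pt [ 0.4897 -0.1976  0.1191]  center [ 0.5351 -0.2313  0.087 ]
free 778 (0.5695, 0.1646) 0.0513 top [0.5717 0.1675 0.0927] zmed 0.0201
used 614 (0.4993, 0.3376) 0.0509 top [0.5067 0.3396 0.1096] zmed 0.0202
top 634 [ 0.5438 -0.2397  0.0812 -0.6381  0.5224] a [ 0.696 -0.516 -0.499] res 0.001134407958866268 s blue [-0.0733 -0.0719 -0.0519 -0.0306 -0.0291] white [-0.0749 -0.0639  0.0068  0.047   0.0545]
 base pt [ 0.4713 -0.186   0.1331]  center [ 0.5166 -0.2196  0.1007]
free 822 (0.5673, 0.1613) 0.0501 top [0.566  0.1623 0.0934] zmed 0.0205
used 489 (0.4963, 0.3336) 0.05 top [0.4955 0.3315 0.1105] zmed 0.0203
```

```bash
python3 -m inch '-1 .22 .34 .02 0 0 1;-1 .22 .34 .02 0 0 1;-1 .22 .34 .02 0 0 1;-1 .22 .34 .02 0 0 1;-1 .22 .34 .02 0 0 1;-1 .22 .34 .02 0 0 1;-1 .22 .34 .02 0 0 1;-1 .22 .34 .02 0 0 1;-1 .22 .34 .02 0 0 1;-1 .22 .34 .02 0 0 1;-1 .22 .34 .02 0 0 1;-1 .22 .34 .02 0 0 1;-1 .22 .34 .02 0 0 1;-1 .22 .34 .02 0 0 1;-1 .22 .34 .02 0 0 1;-1 .22 .34 .02 0 0 1;-1 .22 .34 .02 0 0 1;-1 .22 .34 .02 0 0 1;-1 .22 .34 .02 0 0 1;-1 .22 .34 .02 0 0 1'
cat > goal.py <<'E'
from h import *
def axes(az,el,yaz):   # tool rotation: z at azimuth/elevation (deg), y horizontal at azimuth yaz
    z=np.array([np.cos(np.radians(az))*np.cos(np.radians(el)),np.sin(np.radians(az))*np.cos(np.radians(el)),np.sin(np.radians(el))])
    y=np.array([np.cos(np.radians(yaz)),np.sin(np.radians(yaz)),0]); y-=z*(y@z); y/=np.linalg.norm(y)
    return np.c_[np.cross(y,z),y,z]
def go(R,grasp,back=0):  # needed shift and turn in row units
    s=ctrl.observe(); R0=Rn.from_rotvec(s["tool_rot"]).as_matrix()
    p=np.array(grasp)-(.003+back)*R[:,2]
    d=p-s["ee_pos"]; w=np.degrees(Rn.from_matrix(R@R0.T).as_rotvec())
    print("t",round(s["time"],2),"ee",s["ee_pos"].round(4),"q",s["joint_pos"].round(2),"shift/60mm",(d/.06).round(3),"turn/6deg",(w/6).round(2))
E
python3 - <<'E'
from goal import *
go(axes(-36.6,-63,53.4),[.5275,-.2268,.0927],.10)
E
```

```text
time: 5.0
ee_pos: [0.4883, -0.2016, 0.2608]
tool_rot: [1.066, 2.955, -0.0]
ft_force: [0.0, -0.5, -0.2]
opening: 1.003
finger_force: 0.0
t 5.0 ee [ 0.4883 -0.2016  0.2608] q [ 0.83  0.3  -0.61  1.84  0.2   1.05  1.03] shift/60mm [ 0.027  0.045 -1.272] turn/6deg [-2.78 -3.54  0.5 ]
```

```bash
python3 -m inch '-1 .01 .01 -.24 -.56 -.71 .1;-1 .01 .01 -.24 -.56 -.71 .1;-1 .01 .01 -.26 -.56 -.71 .1;-1 0 .01 -.26 -.56 -.71 .1;-1 0 .01 -.26 -.55 -.7 .1;-1 0 0 0 0 0 0;-1 0 0 0 0 0 0'
python3 - <<'E'
from goal import *
go(axes(-36.6,-63,53.4),[.5275,-.2268,.0927],.10)
s=ctrl.observe()
f=ctrl.grab_frame("wrist"); save(f,"w1"); print(f["K"],f["mount"]); np.savez("/tmp/w1",z=f["range_z"],px=f["pixels"],K=f["K"],M=f["mount"],p=s["ee_pos"],r=s["tool_rot"])
E
```

```text
time: 5.88
ee_pos: [0.4909, -0.1994, 0.1861]
tool_rot: [0.848, 2.548, -0.202]
ft_force: [-0.5, -0.9, 0.1]
opening: 1.001
finger_force: 0.0
t 5.88 ee [ 0.4909 -0.1994  0.1861] q [ 0.6   0.2  -0.42  2.24  0.8   0.39  0.43] shift/60mm [-0.016  0.007 -0.027] turn/6deg [-0.    0.02  0.03]
[[371.64829954   0.         311.77773729]
 [  0.         371.64829954 239.73127412]
 [  0.           0.           1.        ]] [[-5.25858599e-04 -9.68191759e-01 -2.50208795e-01  6.92413287e-02]
 [ 9.99999859e-01 -5.26214522e-04 -6.54731627e-05 -7.78575402e-05]
 [-6.82729248e-05 -2.50208794e-01  9.68191900e-01 -1.47758218e-01]
 [ 0.00000000e+00  0.00000000e+00  0.00000000e+00  1.00000000e+00]]
```

View pics/w1.png

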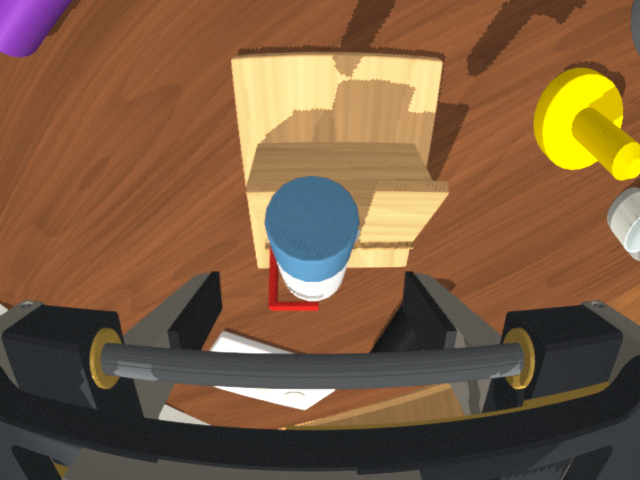

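The wrist view shows the blue base disc centred near (312,222), with the white part and red hook below it. The fingers straddle it symmetrically, at columns of about 210 and 415. I'll refine the fit from this view.

```bash
cat > wfit.py <<'E'
from fit import *
def wcloud(z,K,M,p,r):
    v,u=np.mgrid[0:480,0:640]; x=(u-K[0,2])/K[0,0]; y=(v-K[1,2])/K[0,0]; th=np.hypot(x,y)+1e-9
    k=np.tan(np.minimum(th,1.4))/th
    P=np.stack([x*k*z,y*k*z,z,np.ones_like(z)],-1); P[z==0]=np.nan
    T=P@M.T; return T[...,:3]@Rn.from_rotvec(r).as_matrix().T+p
E
python3 - <<'E'
from wfit import *
d=np.load("/tmp/w1.npz"); W=wcloud(d["z"],d["K"],d["M"],d["p"],d["r"])
hsv=cv2.cvtColor(d["px"],cv2.COLOR_RGB2HSV).astype(int)
blue=(hsv[...,0]>95)&(hsv[...,0]<125)&(hsv[...,1]>90)
blue[:165]=0; blue[290:]=0; blue[:,:255]=0; blue[:,370:]=0
P=W[blue]; P=P[~np.isnan(P).any(1)]
a0=np.array([.696,-.516,-.498]); 
s=P@a0; lo=np.percentile(s,2); base=P[s<lo+.004]; side=P[s>lo+.006]
print(len(base),len(side),"base disc ctr",cv2.minEnclosingCircle(((base-base.mean(0))@np.c_[[.596,.803,0],np.cross([.596,.803,0],a0)]).astype(np.float32)),base.mean(0).round(4))
Q=np.c_[[.596,.803,0],np.cross([.596,.803,0],a0)]
(c,rr)=cv2.minEnclosingCircle(((base-base.mean(0))@Q).astype(np.float32)); B=base.mean(0)+Q@np.array(c)
n=np.linalg.svd(base-base.mean(0))[2][2]; print("normal",n.round(3))
print("base ctr",B.round(4),rr,"-> center",(B+.065*a0).round(4))
p,a,r=cyl(side); print("cyl",p.round(4),a.round(3),np.median(r)); t=(B-p[:3])@a; print("axis at base",(p[:3]+t*a).round(4))
E
```

```text
6333 1083 base disc ctr ((-1.483406413171906e-05, 0.0011916591320186853), 0.02733176201581955) [ 0.4934 -0.2014  0.1199]
normal [ 0.698 -0.51  -0.503]
base ctr [ 0.493  -0.2011  0.1189] 0.02733176201581955 -> center [ 0.5382 -0.2346  0.0865]
cyl [ 0.5164 -0.2184  0.1006 -0.632   0.5216] [ 0.7   -0.512 -0.498] 0.00019364413355682508
axis at base [ 0.4924 -0.2008  0.1177]
```

```bash
python3 - <<'E'
from goal import *
go(axes(-36.5,-63,53.5),[.5314,-.2285,.0911],0)
E
```

```text
t 5.92 ee [ 0.4911 -0.1997  0.1863] q [ 0.6   0.2  -0.42  2.24  0.8   0.39  0.43] shift/60mm [ 0.653 -0.466 -1.542] turn/6deg [-0.    0.02  0.05]
```

```bash
python3 -m inch '-1 .09 -.07 -.22 0 0 0;-1 .09 -.07 -.22 0 0 0;-1 .09 -.07 -.22 0 0 0;-1 .09 -.07 -.22 0 0 0;-1 .09 -.06 -.22 0 0 0;-1 .09 -.06 -.22 0 0 0;-1 .08 -.06 -.22 0 0 0;-1 0 0 0 0 0 0;-1 0 0 0 0 0 0'
python3 - <<'E'
from goal import *
go(axes(-36.5,-63,53.5),[.5314,-.2285,.0911],0)
f=ctrl.grab_frame("wrist"); save(f,"w2")
E
```

```text
time: 7.05
ee_pos: [0.5275, -0.2274, 0.0933]
tool_rot: [0.849, 2.547, -0.203]
ft_force: [-0.9, 0.3, -0.2]
opening: 0.999
finger_force: 0.0
t 7.05 ee [ 0.5275 -0.2274  0.0933] q [ 0.39  0.43 -0.16  2.22  1.33  0.24 -0.08] shift/60mm [ 0.046 -0.005  0.007] turn/6deg [0.   0.02 0.06]
```

View pics/w2.png

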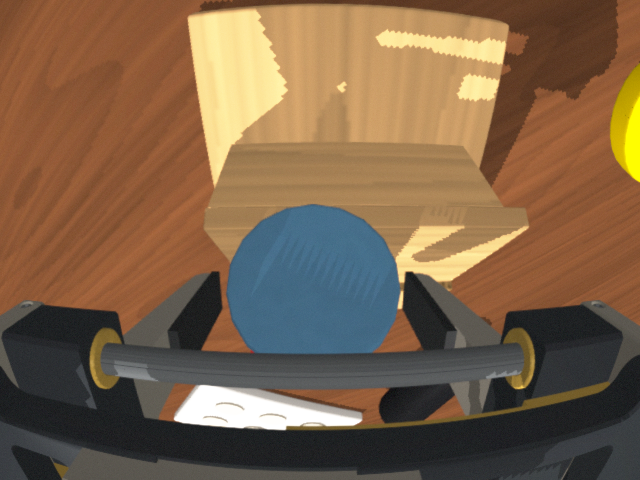

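The fingers straddle the tumbler, whose base disc is centred near column 313. Closing now.

```bash
python3 -m inch '-1 .03 0 0 0 0 0;1 0 0 0 0 0 0;1 0 0 0 0 0 0;1 0 0 0 0 0 0;1 0 0 0 0 0 0;1 0 0 0 0 0 0;1 0 0 0 0 0 0;1 0 0 0 0 0 0'
python3 - <<'E'
from goal import *
go(axes(-36.5,-63,53.5),[.5314,-.2285,.0911],0)
E
```

```text
time: 8.1
ee_pos: [0.5287, -0.2269, 0.0926]
tool_rot: [0.848, 2.549, -0.203]
ft_force: [0.2, -0.2, 0.3]
opening: 0.612
finger_force: 30.0
t 8.1 ee [ 0.5287 -0.2269  0.0926] q [ 0.39  0.43 -0.16  2.21  1.33  0.24 -0.08] shift/60mm [ 0.027 -0.014  0.02 ] turn/6deg [-0.    0.01  0.05]
```

```bash
python3 -m inch '1 .01 -.007 .022 0 0 0;1 .05 .067 0 0 0 0;1 .05 .067 0 0 0 0;1 .05 .067 0 0 0 0;1 0 0 0 0 0 0'
```

```text
time: 8.72
ee_pos: [0.5388, -0.2151, 0.0941]
tool_rot: [0.847, 2.549, -0.203]
ft_force: [-0.7, -2.7, -0.5]
opening: 0.615
finger_force: 30.0
```

```bash
python3 -m inch '1 .05 .067 0 0 0 0;1 .05 .067 0 0 0 0;1 .05 .067 0 0 0 0;1 .05 .067 0 0 0 0;1 .05 .067 0 0 0 0;1 .05 .067 0 0 0 0;1 .05 .067 0 0 0 0;1 0 0 0 0 0 0;1 0 0 0 0 0 0'
python3 - <<'E'
from goal import *
c=np.array([.5375,-.2343,.0863])
go(axes(-36.5,-63,53.5),[.5314,-.2285,.20],0)
f=ctrl.grab_frame("wrist"); save(f,"w3")
E
```

```text
time: 9.85
ee_pos: [0.5599, -0.186, 0.0939]
tool_rot: [0.846, 2.549, -0.2]
ft_force: [0.9, 1.1, -0.5]
opening: 0.61
finger_force: 30.0
t 9.85 ee [ 0.5599 -0.186   0.0939] q [ 0.33  0.45 -0.21  2.17  1.26  0.31 -0.09] shift/60mm [-0.492 -0.695  1.813] turn/6deg [-0.01  0.02  0.03]
```

View pics/w3.png

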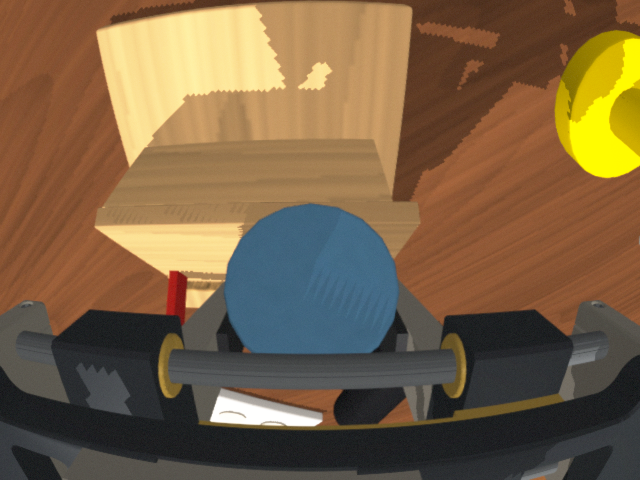

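The tumbler is now about 51 mm along the cradle's +y. The red hook is well left at (176,295), and the grip holds at column 312. Lifting straight up.

```bash
python3 -m inch '1 0 0 .2 0 0 0;1 0 0 .4 0 0 0;1 0 0 .5 0 0 0;1 0 0 .5 0 0 0;1 0 0 .5 0 0 0;1 0 0 .5 0 0 0;1 0 0 .4 0 0 0;1 0 0 0 0 0 0;1 0 0 0 0 0 0'
python3 - <<'E'
from goal import *
f=ctrl.grab_frame("wrist"); save(f,"w4"); 
s=ctrl.observe(); np.savez("/tmp/w4",z=f["range_z"],px=f["pixels"],K=f["K"],M=f["mount"],p=s["ee_pos"],r=s["tool_rot"])
from wfit import *
d=np.load("/tmp/w4.npz"); W=wcloud(d["z"],d["K"],d["M"],d["p"],d["r"])
hsv=cv2.cvtColor(d["px"],cv2.COLOR_RGB2HSV).astype(int)
m=(hsv[...,0]>95)&(hsv[...,0]<125)&(hsv[...,1]>90); m[:190]=0; m[350:]=0; m[:,:200]=0; m[:,420:]=0
P=W[m]; P=P[~np.isnan(P).any(1)]; Rt=Rn.from_rotvec(s["tool_rot"]).as_matrix()
n=np.linalg.svd(P[::7]-P[::7].mean(0))[2][2]; n*=np.sign(Rt[:,2]@n); print(len(P),"axis world",n.round(3),"axis in tool",(Rt.T@n).round(3),"angle",np.degrees(np.arccos(n@Rt[:,2])).round(1))
T=(P-s["ee_pos"])@Rt; print("base mean in tool",T.mean(0).round(4), "y range",np.percentile(T[:,1],[0.5,99.5]).round(4))
go(axes(-36.5,-63,53.5),[.5314,-.2285,.20],0)
E
```

```text
time: 11.02
ee_pos: [0.558, -0.1875, 0.2723]
tool_rot: [0.85, 2.551, -0.204]
ft_force: [-0.5, 0.6, -2.0]
opening: 0.615
finger_force: 30.0
21099 axis world [ 0.61  -0.727  0.315] axis in tool [-0.967 -0.217  0.137] angle 82.1
base mean in tool [ 0.0287 -0.0002 -0.0419] y range [-0.026   0.0256]
t 11.07 ee [ 0.5581 -0.1872  0.2721] q [ 0.64  0.19 -0.53  2.02  0.57  0.61  0.65] shift/60mm [-0.463 -0.674 -1.156] turn/6deg [-0.01 -0.02  0.05]
```

```bash
python3 -m inch '1 .02 .4 0 0 0 .8;1 .02 .6 0 0 0 .8;1 .02 .6 0 0 0 .8;1 .02 .6 0 0 0 .8;1 .02 .6 0 0 0 .8;1 .02 .6 0 0 0 .8;1 .02 .6 0 0 0 .8;1 .02 .6 0 0 0 .8;1 .02 .6 0 0 0 .8;1 .02 .6 0 0 0 .8;1 0 .03 0 0 0 0'
python3 - <<'E'
from goal import *
go(axes(11,-57,-79),[.5685,.163,.26],0)
s=ctrl.observe(); R0=Rn.from_rotvec(s["tool_rot"]).as_matrix(); print(R0[:,2].round(3),R0[:,1].round(3))
E
```

```text
time: 12.45
ee_pos: [0.5712, 0.1664, 0.274]
tool_rot: [-0.268, 2.658, 0.068]
ft_force: [-0.7, -0.5, -2.1]
opening: 0.614
finger_force: 30.0
t 12.45 ee [0.5712 0.1664 0.274 ] q [ 0.38  0.24 -0.85  2.01  0.53  0.56  0.96] shift/60mm [-0.071 -0.061 -0.192] turn/6deg [-14.68  -2.96  25.91]
[ 0.445  0.093 -0.89 ] [-0.2    0.98   0.002]
```

```bash
python3 -m inch '1 0 0 0 .445 .093 -.89;1 0 0 0 .445 .093 -.89;1 0 0 0 .445 .093 -.89;1 0 0 0 .445 .093 -.89;1 0 0 0 .445 .093 -.89;1 0 0 0 .445 .093 -.89;1 0 0 0 .445 .093 -.89;1 0 0 0 .445 .093 -.89;1 0 0 0 .445 .093 -.89;1 0 0 0 .445 .093 -.89;1 0 0 0 .445 .093 -.89;1 0 0 0 .445 .093 -.89;1 0 0 0 .445 .093 -.89;1 0 0 0 .445 .093 -.89;1 0 0 0 .445 .093 -.89;1 0 0 0 .445 .093 -.89'
python3 - <<'E'
from goal import *
go(axes(11,-57,-79),[.5685,.163,.26],0)
E
```

```text
time: 14.45
ee_pos: [0.5714, 0.1622, 0.2736]
tool_rot: [1.902, 2.08, 0.544]
ft_force: [0.5, 0.5, -2.4]
opening: 0.618
finger_force: 30.0
t 14.45 ee [0.5714 0.1622 0.2736] q [ 0.12  0.18 -0.54  2.03  0.36  0.52 -0.57] shift/60mm [-0.075  0.008 -0.184] turn/6deg [  6.96   0.54 -12.17]
```

14 more rows to go, each turning (.5, .04, -.87).

```bash
python3 -m inch '1 -.005 0 0 .497 .039 -.869;1 -.005 0 0 .497 .039 -.869;1 -.005 0 0 .497 .039 -.869;1 -.005 0 0 .497 .039 -.869;1 -.005 0 0 .497 .039 -.869;1 -.005 0 0 .497 .039 -.869;1 -.005 0 0 .497 .039 -.869;1 -.005 0 0 .497 .039 -.869;1 -.005 0 0 .497 .039 -.869;1 -.005 0 0 .497 .039 -.869;1 -.005 0 0 .497 .039 -.869;1 -.005 0 0 .497 .039 -.869;1 -.005 0 0 .497 .039 -.869;1 -.005 0 0 .497 .039 -.869;1 0 0 0 0 0 0;1 0 0 0 0 0 0'
python3 - <<'E'
from goal import *
go(axes(11,-57,-79),[.5685,.163,.26],0)
from wfit import *
s=ctrl.observe(); Rt=Rn.from_rotvec(s["tool_rot"]).as_matrix()
print("est mouth axis",(Rt@[-np.sin(np.radians(33)),0,np.cos(np.radians(33))]).round(3))
for c in ("scene","top"):
    f=ctrl.grab_frame(c); save(f,c+"5"); W=cloud(f); np.savez("/tmp/%s5"%c,W=W,px=f["pixels"])
    hsv=cv2.cvtColor(f["pixels"],cv2.COLOR_RGB2HSV).astype(int)
    box=(np.hypot(W[...,0]-.5685,W[...,1]-.163)<.05)&(W[...,2]>.15)&(W[...,2]<.36)
    blue=box&(hsv[...,0]>95)&(hsv[...,0]<125)&(hsv[...,1]>90); white=box&(hsv[...,1]<60)&(hsv[...,2]>120)
    print(c,blue.sum(),white.sum(),"blue z",np.percentile(W[blue][:,2],[1,50,99]).round(4) if blue.sum() else 0,"white z",np.percentile(W[white][:,2],[1,50,99]).round(4) if white.sum() else 0)
E
```

```text
time: 16.45
ee_pos: [0.5672, 0.1627, 0.2738]
tool_rot: [-2.949, -0.293, -0.874]
ft_force: [0.7, 0.3, -1.8]
opening: 0.614
finger_force: 30.0
t 16.45 ee [0.5672 0.1627 0.2738] q [-0.14  0.11 -0.26  2.13  0.41  0.37 -2.11] shift/60mm [-0.005 -0.    -0.188] turn/6deg [ 0.04  0.   -0.05]
est mouth axis [ 0.    -0.004 -1.   ]
scene 695 1257 blue z [0.2786 0.3233 0.3281] white z [0.1984 0.2667 0.358 ]
top 349 120 blue z [0.3212 0.3263 0.331 ] white z [0.2634 0.3273 0.3599]
```

View pics/scene5.png

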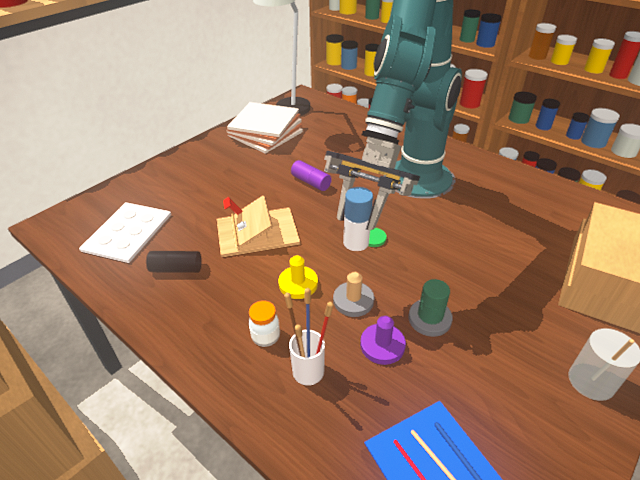

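The scene view shows the tumbler held mouth down, spanning (357,195) to (357,245), above the free peg at (354,290). Next I'll measure how far its axis is off the peg, using the same cameras.

```bash
cat > chk.py <<'E'
from fit import *
def chk(c,W,px,zlo,zhi,g=(.5685,.163)):
    hsv=cv2.cvtColor(px,cv2.COLOR_RGB2HSV).astype(int)
    box=(np.hypot(W[...,0]-g[0],W[...,1]-g[1])<.045)&(W[...,2]>zlo)&(W[...,2]<zhi)
    col=((hsv[...,0]>95)&(hsv[...,0]<125)&(hsv[...,1]>90))|((hsv[...,1]<60)&(hsv[...,2]>120))
    P=W[box&col]
    side=P[P[:,2]<zhi-.014]
    if len(side)>100:
        for it in range(4):
            f=lambda q:np.hypot(side[:,0]-q[0]-q[2]*(side[:,2]-zlo),side[:,1]-q[1]-q[3]*(side[:,2]-zlo))-.028
            q=least_squares(f,[*g,0,0],loss="soft_l1",f_scale=.001).x; side=side[abs(f(q))<.003]
        print(c,"axis at mouth",q[:2].round(4),"slope deg",np.degrees(q[2:]).round(2),len(side))
    top=P[P[:,2]>zhi-.014]
    if len(top)>60:
        t=top[abs(top[:,2]-np.median(top[:,2]))<.003]; (x,y),r=cv2.minEnclosingCircle(t[:,:2].astype(np.float32))
        print(c,"base disc",round(x,4),round(y,4),"r",round(r,4),"z",np.median(t[:,2]).round(4),"low side z",P[:,2].min().round(4))
E
python3 - <<'E'
from chk import *
for c in ("scene","top"):
    d=np.load("/tmp/%s5.npz"%c); chk(c,d["W"],d["px"],.195,.335)
E
```

```text
scene axis at mouth [0.5684 0.162 ] slope deg [-0.13  0.56] 994
scene base disc 0.5575 0.1595 r 0.0411 z 0.3258 low side z 0.1959
top base disc 0.5683 0.1613 r 0.0269 z 0.3264 low side z 0.2631
```

```bash
python3 -m inch '1 0 .025 0 0 0 0;1 0 0 -.3 0 0 0;1 0 0 -.3 0 0 0;1 0 0 -.3 0 0 0;1 0 0 -.3 0 0 0;1 0 0 -.3 0 0 0;1 0 0 -.3 0 0 0;1 0 0 -.3 0 0 0;1 0 0 -.3 0 0 0;1 0 0 -.1 0 0 0;1 0 0 -.1 0 0 0;1 0 0 -.1 0 0 0;1 0 0 -.1 0 0 0;1 0 0 0 0 0 0;1 0 0 0 0 0 0'
python3 - <<'E'
from chk import *
from goal import go,axes
go(axes(11,-57,-79),[.5685,.1645,.1],0)
for c in ("scene","top"):
    f=ctrl.grab_frame(c); chk(c,cloud(f),f["pixels"],.028,.168)
E
```

```text
time: 18.42
ee_pos: [0.5752, 0.1649, 0.1309]
tool_rot: [-2.973, -0.297, -0.81]
ft_force: [-3.2, -1.1, -2.6]
opening: 0.61
finger_force: 30.0
t 18.43 ee [0.5752 0.1649 0.1309] q [-0.29  0.37 -0.11  2.2   1.21  0.15 -2.92] shift/60mm [-0.139 -0.012 -0.474] turn/6deg [ 0.14 -0.4  -0.05]
scene axis at mouth [0.571  0.1625] slope deg [2.82 1.51] 512
scene base disc 0.5713 0.1647 r 0.0436 z 0.1613 low side z 0.033
```

Near the peg the wrist ran into two joint limits: q6 at 0.15 and q7 at -2.92. The tumbler is round, so I'll go back up, yaw about its axis by about 35°, and then descend.

```bash
python3 -m inch '1 -.06 0 .15 0 0 0;1 -.04 0 .25 0 0 0;1 0 0 .3 0 0 0;1 0 0 .3 0 0 0;1 0 0 .3 0 0 0;1 0 0 .3 0 0 0;1 0 0 .3 0 0 0;1 0 0 .3 0 0 0;1 0 0 0 0 0 0'
python3 - <<'E'
from goal import *
go(axes(46,-57,-44),[.5685,.1645,.26],0)
s=ctrl.observe(); Rt=Rn.from_rotvec(s["tool_rot"]).as_matrix()
print("est mouth axis",(Rt@[-np.sin(np.radians(33)),0,np.cos(np.radians(33))]).round(3))
E
```

```text
time: 19.65
ee_pos: [0.5713, 0.1651, 0.2656]
tool_rot: [-2.971, -0.296, -0.818]
ft_force: [-0.6, 0.3, -1.9]
opening: 0.614
finger_force: 30.0
t 19.65 ee [0.5713 0.1651 0.2656] q [ 0.16  0.18 -0.6   2.08  0.53  0.43 -2.21] shift/60mm [-0.066 -0.029 -0.051] turn/6deg [ 0.23 -0.3   5.79]
est mouth axis [-0.037 -0.014 -0.999]
```

```bash
python3 -m inch '1 -.011 -.005 0 .04 -.05 .965;1 -.011 -.005 0 .04 -.05 .965;1 -.011 -.005 0 .04 -.05 .965;1 -.011 -.005 0 .04 -.05 .965;1 -.011 -.005 0 .04 -.05 .965;1 -.011 -.005 0 .04 -.05 .965;1 0 0 0 0 0 0;1 0 0 0 0 0 0'
python3 - <<'E'
from chk import *
from goal import go,axes
go(axes(46,-57,-44),[.5685,.1645,.26],0)
for c in ("scene","top"):
    f=ctrl.grab_frame(c); chk(c,cloud(f),f["pixels"],.187,.327)
E
```

```text
time: 20.65
ee_pos: [0.5657, 0.1632, 0.2628]
tool_rot: [-2.596, -1.101, -0.761]
ft_force: [0.5, 1.2, -1.9]
opening: 0.614
finger_force: 30.0
t 20.65 ee [0.5657 0.1632 0.2628] q [ 0.79  0.39 -1.13  2.04  0.11  0.44 -1.08] shift/60mm [ 0.028  0.002 -0.006] turn/6deg [ 0.03 -0.04  0.  ]
scene axis at mouth [0.5665 0.1634] slope deg [0.1  0.24] 1024
scene base disc 0.5611 0.1544 r 0.0406 z 0.3151 low side z 0.187
top base disc 0.5671 0.1634 r 0.0267 z 0.3156 low side z 0.251
```

```bash
python3 -m inch '1 .025 0 -.2 0 0 0;1 0 0 -.25 0 0 0;1 0 0 -.25 0 0 0;1 0 0 -.25 0 0 0;1 0 0 -.2 0 0 0;1 0 0 0 0 0 0'
python3 - <<'E'
from goal import go,axes
go(axes(46,-57,-44),[.5690,.1645,.1],0)
E
```

```text
time: 21.5
ee_pos: [0.5668, 0.1634, 0.1932]
tool_rot: [-2.594, -1.103, -0.759]
ft_force: [0.0, 0.7, -2.2]
opening: 0.611
finger_force: 30.0
t 21.5 ee [0.5668 0.1634 0.1932] q [ 0.64  0.47 -0.97  2.1   0.2   0.28 -1.13] shift/60mm [ 1.800e-02 -1.000e-03 -1.511e+00] turn/6deg [ 0.02 -0.05 -0.02]
```

```bash
python3 -m inch '1 .005 0 0 0 0 .9;1 .005 0 0 0 0 .9;1 0 0 0 0 0 .9;1 0 0 0 0 0 .9;1 0 0 0 0 0 .9;1 0 0 0 0 0 0'
python3 - <<'E'
from goal import go,axes
go(axes(73,-57,-17),[.5690,.1645,.1],0)
E
```

```text
time: 22.25
ee_pos: [0.5695, 0.1626, 0.1947]
tool_rot: [-2.195, -1.62, -0.647]
ft_force: [0.1, 0.1, -1.7]
opening: 0.617
finger_force: 30.0
t 22.25 ee [0.5695 0.1626 0.1947] q [ 0.81  0.74 -1.2   1.94  0.31  0.6  -0.7 ] shift/60mm [-0.016  0.005 -1.536] turn/6deg [ 0.02 -0.01  0.02]
```

```bash
python3 -m inch '1 -.015 .01 -.2 0 0 0;1 0 0 -.2 0 0 0;1 0 0 -.2 0 0 0;1 0 0 -.2 0 0 0;1 0 0 -.2 0 0 0;1 0 0 -.2 0 0 0;1 0 0 0 0 0 0'
python3 - <<'E'
from chk import *
from goal import go,axes
go(axes(73,-57,-17),[.5690,.1645,.1],0)
for c in ("scene","top"):
    f=ctrl.grab_frame(c); chk(c,cloud(f),f["pixels"],.044,.184)
E
```

```text
time: 23.12
ee_pos: [0.5666, 0.1638, 0.1213]
tool_rot: [-2.193, -1.624, -0.642]
ft_force: [-0.6, 1.0, -2.1]
opening: 0.618
finger_force: 30.0
t 23.12 ee [0.5666 0.1638 0.1213] q [ 0.73  0.81 -1.08  1.99  0.38  0.47 -0.7 ] shift/60mm [ 0.033 -0.015 -0.313] turn/6deg [ 0.04 -0.03 -0.01]
scene axis at mouth [0.5665 0.1645] slope deg [ 1.32 -0.5 ] 579
scene base disc 0.5653 0.152 r 0.0408 z 0.1733 low side z 0.0446
top base disc 0.5693 0.1655 r 0.0257 z 0.1744 low side z 0.1061
```

```bash
python3 -m inch '1 .02 -.01 -.1 0 0 0;1 0 0 -.1 0 0 0;1 0 0 -.08 0 0 0;1 0 0 -.03 0 0 0;1 0 0 -.03 0 0 0;1 0 0 0 0 0 0;1 0 0 0 0 0 0'
python3 - <<'E'
from chk import *
from goal import go,axes
go(axes(73,-57,-17),[.5690,.1645,.1],0)
for c in ("scene","top"):
    f=ctrl.grab_frame(c); chk(c,cloud(f),f["pixels"],.023,.163)
E
```

```text
time: 24.1
ee_pos: [0.5684, 0.1633, 0.1021]
tool_rot: [-2.193, -1.624, -0.644]
ft_force: [-0.8, 0.4, -1.9]
opening: 0.618
finger_force: 30.0
t 24.1 ee [0.5684 0.1633 0.1021] q [ 0.71  0.84 -1.04  1.99  0.4   0.44 -0.7 ] shift/60mm [ 0.002 -0.006  0.007] turn/6deg [ 0.04 -0.02 -0.01]
scene axis at mouth [0.5684 0.164 ] slope deg [ 1.41 -0.56] 551
scene base disc 0.5654 0.1537 r 0.0416 z 0.1541 low side z 0.023
top base disc 0.5694 0.162 r 0.0266 z 0.1549 low side z 0.0232
```

```bash
python3 -m inch '1 0 0 -.03 0 0 0;1 0 0 0 0 0 0;1 0 0 0 0 0 0'; python3 -m inch '1 0 0 -.02 0 0 0;1 0 0 0 0 0 0;1 0 0 0 0 0 0'; python3 -m inch '1 0 0 -.02 0 0 0;1 0 0 0 0 0 0;1 0 0 0 0 0 0'
```

```text
time: 24.58
ee_pos: [0.5683, 0.1633, 0.1002]
tool_rot: [-2.193, -1.624, -0.644]
ft_force: [0.7, 0.1, -3.1]
opening: 0.618
finger_force: 30.0
time: 24.95
ee_pos: [0.5683, 0.1633, 0.099]
tool_rot: [-2.193, -1.624, -0.644]
ft_force: [-0.6, -0.4, -2.3]
opening: 0.614
finger_force: 30.0
time: 25.32
ee_pos: [0.5685, 0.1635, 0.0983]
tool_rot: [-2.193, -1.624, -0.645]
ft_force: [-1.5, -2.6, 5.8]
opening: 0.615
finger_force: 30.0
```

Contact: the vertical force rose by about 8 N. Releasing and then backing out along the tool axis.

```bash
python3 -m inch '-1 0 0 0 0 0 0;-1 0 0 0 0 0 0;-1 0 0 0 0 0 0;-1 0 0 0 0 0 0;-1 0 0 0 0 0 0;-1 0 0 0 0 0 0'
python3 - <<'E'
from chk import *
for c in ("scene","top"):
    f=ctrl.grab_frame(c); chk(c,cloud(f),f["pixels"],.02,.16)
f=ctrl.grab_frame("wrist"); save(f,"w6")
E
```

```text
time: 26.08
ee_pos: [0.5683, 0.1632, 0.0977]
tool_rot: [-2.193, -1.624, -0.644]
ft_force: [0.2, 1.1, 0.1]
opening: 1.0
finger_force: 0.0
scene axis at mouth [0.5691 0.1637] slope deg [-0.13  0.06] 655
scene base disc 0.571 0.1643 r 0.0281 z 0.1501 low side z 0.02
top base disc 0.5701 0.1622 r 0.0264 z 0.1504 low side z 0.0201
```

View pics/w6.png

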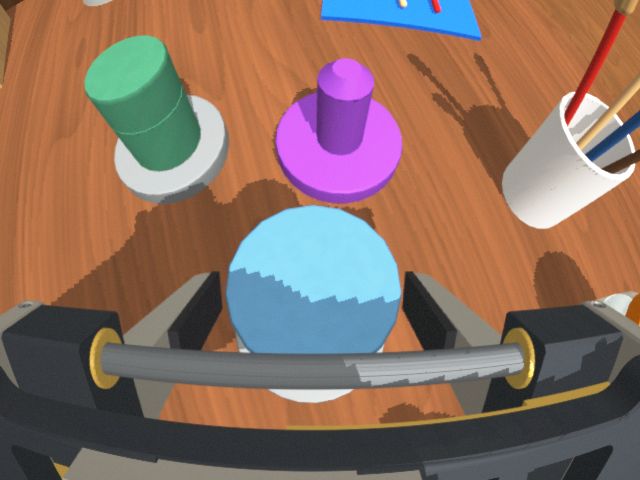

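The tumbler stands at a base height of 0.150 with zero slope. The open fingers, near columns 215 and 410, clear it evenly on both sides. Retreating now.

```bash
python3 -m inch '-1 -.03 -.1 .17 0 0 0;-1 -.03 -.1 .17 0 0 0;-1 -.03 -.1 .17 0 0 0;-1 -.03 -.1 .17 0 0 0;-1 -.03 -.1 .17 0 0 0;-1 -.03 -.1 .17 0 0 0;-1 -.03 -.1 .17 0 0 0;-1 -.05 -.15 .26 0 0 0;-1 -.05 -.15 .26 0 0 0;-1 -.05 -.15 .26 0 0 0;-1 0 0 0 0 0 0;-1 0 0 0 0 0 0'
python3 - <<'E'
from chk import *
for c in ("scene","top"):
    f=ctrl.grab_frame(c); save(f,c+"7"); W=cloud(f); chk(c,W,f["pixels"],.02,.16)
    for n in ("green_tumbler","glaze_jar","jar_lid","brush_pot"):
        for s in ctrl.silhouettes(c,n)[:1]: print(n,np.round(s["extent"]),np.nanmedian(W[s["region"]],0).round(3))
E
```

```text
time: 27.72
ee_pos: [0.5464, 0.0943, 0.2156]
tool_rot: [-2.193, -1.624, -0.643]
ft_force: [0.2, 0.2, -0.0]
opening: 0.999
finger_force: 0.0
scene axis at mouth [0.5692 0.1636] slope deg [-0.03  0.02] 588
scene base disc 0.5705 0.1644 r 0.0278 z 0.1501 low side z 0.02
green_tumbler [435. 302.  28.  48.] [0.517 0.343 0.093]
glaze_jar [356. 302.  40.  32.] [0.593 0.184 0.019]
jar_lid [373. 238.  22.  17.] [0.352 0.067 0.012]
brush_pot [308. 337.  53.  95.] [0.792 0.219 0.085]
top axis at mouth [0.5652 0.1619] slope deg [3.21 0.19] 117
top base disc 0.5691 0.161 r 0.0266 z 0.1512 low side z 0.02
green_tumbler [199. 267.  32.  24.] [0.495 0.327 0.109]
glaze_jar [303. 161.  26.  29.] [0.769 0.069 0.088]
jar_lid [305. 322.  24.  25.] [0.346 0.062 0.012]
brush_pot [243. 145.  38.  53.] [0.788 0.215 0.078]
```

View pics/scene7.png

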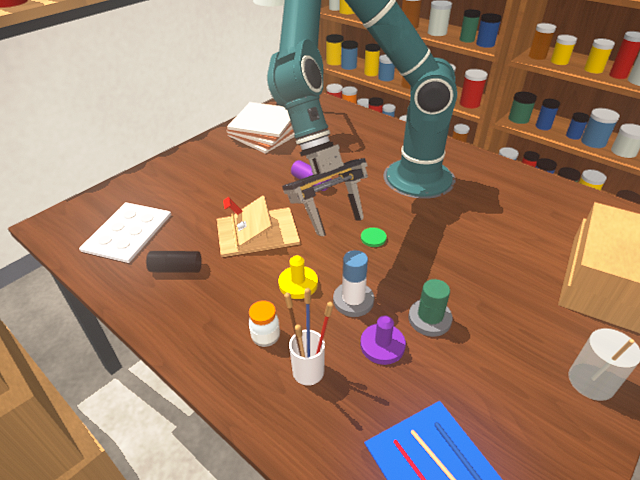

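The tumbler stands on the free peg at (354,282), the gripper is clear, and the bystanders haven't moved.

```bash
python3 -c "
from bench import ctrl
print(ctrl.close_job())"
```

```text
the job is handed in; nothing more can be done
None
```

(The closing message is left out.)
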